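Load, pin and press a clamshell assembly jig

ROBOT

A 6-joint arm with a two-finger parallel gripper is mounted at the origin on the work surface. World frame = base frame: x ahead of the robot, y to its left, z up, the work surface at z = 0. Lengths are in m, angles in rad, forces in N, time in s.
With the tool pointing down it reaches from about 0.3 to 0.775 m from the base axis. Payload 14.6 kg.
Tool frame: the origin (TCP) lies between the finger pads; the fingertips stand ctrl.tip_extent ahead of it and the grasp point (between the pads) lies 3 mm ahead of it (ctrl.tip_extent is the distance from the TCP to the fingertips, in m); z points along the fingers, y is the line along which they close (so a half turn about z gives the same grasp; the last joint's range is limited). The gripper opens to 94 mm and grips with 3 to 60 N. Pads are 16 mm wide; open, the fingers measure 119 mm over their backs; the gripper's body (75 mm by 177 mm) begins 78 mm behind the grasp point.
Start: joints at [1.093, 0.3, 1.521, -0, 1.321, -0.067], TCP at [0.22, 0.504, 0.227] pointing down, gripper open.
Joint ranges: [-3.03, 3.03], [-0.79, 2.21], [0.23, 2.52], [-1.04, 4.18], [0, 3.07], [-2.55, 2.55]. Speed limits (rad/s): [2.22, 2.22, 2.57, 3.14, 3.14, 3.14].

INTERFACE

Orientations are given as [roll, pitch, yaw] about the fixed x, y, z axes, in that order (R = Rz(yaw) Ry(pitch) Rx(roll)).
In Python, from station import ctrl gives the robot as it stands.
- The arm moves only by the shell command python3 shift.py 'ROWS' [OPENING] [FORCE]. ROWS is a JSON list of rows, 1 to 10 of them, each written [[dx, dy, dz], [rx, ry, rz]]: dx, dy, dz in m, then a rotation vector rx, ry, rz in rad; each row shifts and turns the commanded pose from where the row before left it, along the tool's axes as they then stand; what a row does not reach is not made up. A row lasts 1/10 s, in which the tool goes at most 0.05 m and 0.15 rad, less where a joint would pass 70% of its speed; a pose out of reach is approached as far as the arm can. OPENING is the finger opening in m, set as the command begins (- or left out keeps the last). The fingers move at their own pace and stop on an object; FORCE is the grip in N (left out, the last holds). Time passes only in rows, so rows that do not move let the fingers close. It prints the time, the measured TCP pose, the force, the opening and the grip force at its end. Input that does not fit is refused with a message, and nothing moves.
- ctrl.get_obs(): the state, without advancing time (a new reading comes with each control period).
- ctrl.camera(name): name is "side" or "top"; returns a dict with "pixels" (480x640x3 uint8, blue, green, red), "fx", "fy", "cx", "cy" (pixels), "extrinsics" (4x4, takes a point from camera to world coordinates). Camera axes: x right, y up, looking along -z (the intrinsics and any distortion apply to the point x, -y, -z); pixel columns grow to the right and rows downward; lengths in m; the calibration is good to about 2 mm. A picture is of the moment at which its call begins. There is no depth.
- ctrl.hand_in(): hands the job in; it is judged then, once.
The state is a dict: "time_s": time; "qpos": joint angles; "joint_vel": joint speeds; "tau": joint torques, N m; "ee_pos": TCP position; "eef_rot": TCP orientation; "force": force on the tool from outside, world axes, zero at the start; "moment": the same for the moment, N m; "grip_width": finger opening in m; "grip_force": force on a finger pad.
Only numpy, scipy, OpenCV 4.12 (cv2) and the standard library are available. Lean on these libraries where they do the work, as an engineer would, in place of code of your own. Each camera call takes 0.05 s, during which the arm holds its last target. There are 200 camera calls.

TASK

Load the clamshell jig on the bench: slide the wide collar and then the narrow collar down its locating post, each fully home, swing the hinged top plate shut, and push the knobbed pin through the hole in the plate into the hole beneath it until its flange sits on the plate. Finish while holding: do not let go at the end, but keep the fingers on the pin and keep pushing it straight down firmly (about 10 N) so that the halves stay pressed shut. Leave the other things on the bench where they are.

Things in the scene. Friction and masses are not known exactly. Their poses are not given: they have to be found in the camera images.
- jig: Bare aluminium clamshell jig fixed to the bench, 110 (x) by 176 (y) mm. Origin on the bench under the post's axis, z up. Floor 14 mm high. From y = -86 to -34 mm a block 34 mm high with a vertical through hole at y = -60; from y = 60 to 90 a hinge block 30 mm high with two 41 mm high ears. The +x and -x sides of the post are open: fingers closing along the jig's x have room.
- post_foot (a point): The foot of the post on its axis, on the jig's floor, 14 mm above the bench: the underside of the wide collar rests here when home.
- post_tip (a point): The top of the post, 58 mm above the bench. The post is 16 mm across up to 50 mm above the bench; its last 8 mm taper to 6 mm across.
- base_hole (a point): Mouth of the pin hole in the base block, in its top face 34 mm above the bench; 15 mm across, with a small chamfer, straight down to the bench.
- lid (a joint): Hinge angle of the steel top plate: 0 shut, grows as it opens up. Starts at 1.65 to 1.9 (leaning back from the post), stays where left (hinge friction 0.4 Nm, plate 0.3 kg: 2 to 6 N at its free part moves it). Axis along the jig's x, at jig y = +75 mm, 40 mm above the bench. Push its outer face, from beyond the hinge side, towards the jig's -y, then down.
- lid_hinge (a point): Middle of the hinge axis (fixed in the jig), 40 mm above the bench.
- lid_hole (a point): Mouth of the pin hole in the top plate, on its outer face, 135 mm from the hinge axis; 15 mm across with a 2 mm chamfer. Shut, it lies right above base_hole, 46 mm above the bench.
- lid_lip (a point): Middle of the top plate's free edge, 157 mm from the hinge axis, halfway through its thickness. The plate is 100 mm wide, 12 mm thick (6 mm either side of the plane through the hinge axis), reaches from 7 to 157 mm from the axis and has a 46 mm square window, through which the post and the narrow collar show when it is shut.
- wide: Wide plain steel collar lying flat, 52 mm outside, 20.6 mm bore, 16 mm high. Origin at the centre of its underside, z up. Goes on the post first.
- narrow: Narrow plain steel collar lying flat, 34 mm outside, 20.6 mm bore, 16 mm high. Origin at the centre of its underside, z up. Goes on second and rests on the wide one, its underside 30 mm above the bench.
- rack: Wooden block 60 x 60 x 40 mm, fixed, with a 16 mm through hole in which the pin stands at the start. Origin at the centre of its underside.
- pin: Steel pin standing upright, 60 g: shank 12 mm across, 38 mm long with a tapered foot; above it a round flange 30 mm across, 4 mm thick; above that a black round knob 20 mm across, 22 mm high. Origin at the foot of the shank, z towards the knob. Home in the jig, the flange rests on the top plate, the foot 8 mm above the bench.
- pin_knob (a point): Middle of the pin's knob, 53 mm above the pin's foot.
- driver: Red-handled screwdriver lying along x between the jig and the loose parts, origin at the middle of its underside; leave alone.
- spray: Black spray can, 60 mm across and 170 mm high, standing; origin at the centre of its underside; leave alone.
- brush: Hand brush lying along y at the far left; leave alone.
- jar: Small closed jar, 48 mm across and 50 mm high, standing; leave alone.
- knife: Black utility knife lying near the robot on the left, 130 mm long; leave alone.
- mug: White mug, 76 mm across and 85 mm high, standing near the robot on the right; leave alone.

How it is judged:
On the way, in this order (a step that is already met when the one before it is completed fails the run):
1. the wide collar is fully home on the post (z of wide in the frame of jig below 0.0165 m and horizontal distance between wide and post_foot below 0.004 m and angle between the z axis of wide and the z axis of jig, either way round below 0.06 rad), for 0.2 s.
2. the narrow collar is home on the post on top of the wide one (all of step 1 and z of narrow in the frame of jig between 0.028 and 0.033 m and horizontal distance between narrow and post_foot below 0.004 m and angle between the z axis of narrow and the z axis of jig, either way round below 0.06 rad), for 0.2 s.
3. the top plate is shut over the collars (all of step 2 and value of joint lid below 0.03 rad), for 0.2 s.
4. the pin is through both holes with its flange on the plate (all of step 3 and z of pin in the frame of jig below 0.0105 m and horizontal distance between pin and base_hole below 0.004 m and angle between the z axis of pin and the z axis of jig, either way round below 0.08 rad), for 0.2 s.
At the end, for the whole second after the job is handed in: Wide, then narrow collar home on the post (within 3 mm of seated height, 4 mm of its axis), plate shut (under 0.03 rad), pin through both holes, flange within 2.5 mm of the plate, the fingers still on the pin and pressing it on the plate with over 4 N, at rest (all of step 4 and contact force between pin and lid above 4 N and contact force between the fingers and pin above 3 N and linear speed of pin below 0.02 m/s); the arm keeps its last pose, push and grip.
It fails at once if another thing on the bench was pushed away by more than 40 mm or knocked over (distance of any of driver, spray, brush, jar, knife, mug from where it was at the start of the episode above 0.04 m or angle between any of spray, jar, mug's own z axis and vertical above 0.6 rad).
It also fails if it takes over 72 s, if anything falls off the work surface, if the arm or the gripper's body presses on something with over 40 N, if the wrist force passes 120 N, or if a joint passes its speed limit or range.

## Working session

There is one attempt and no reset: what is moved stays moved. The work goes in short steps, Python scripts to look and compute and a shell command to move; the robot and the scene stay as the last step left them, time stands still between calls to the robot, and variables do not carry over. Pictures are saved under pics/ and viewed, at most 10 in all, crops included, and the job is handed in when it is done.

```bash
ls; mkdir -p pics
python3 - <<'E'
from station import ctrl
import cv2, numpy as np
print(ctrl.tip_extent, ctrl.get_obs())
for n in("top","side"):
    c=ctrl.camera(n); cv2.imwrite(f"pics/{n}0.png",c["pixels"])
    print(n,{k:c[k] for k in c if k!="pixels"})
E
```

```text
pics
shift.py
station.py
0.022 {'time_s': 0.0, 'qpos': array([ 1.09340768e+00,  3.00465213e-01,  1.52154884e+00,  6.34775674e-06,
        1.32072122e+00, -6.65771945e-02]), 'joint_vel': array([-0.00196556, -0.00069849, -0.0022421 ,  0.00112059, -0.00100874,
       -0.00020837]), 'tau': array([-1.48707895e-03, -5.31819069e+01, -3.52727044e+01,  7.07728160e-02,
        2.44903058e-02, -1.03759503e-04]), 'ee_pos': array([0.21952821, 0.50403804, 0.22690319]), 'eef_rot': array([-3.14045297e+00, -8.21513743e-05,  2.73077958e+00]), 'force': array([-0.22720821, -0.173647  , -0.74391224]), 'moment': array([0.02877113, 0.00514085, 0.01821115]), 'grip_force': 0.0, 'grip_width': 0.09402131387095458}
top {'fx': 477.8194694097073, 'fy': 477.8194694097073, 'cx': 312.87615546078416, 'cy': 242.2681639885066, 'extrinsics': array([[-0.00893316,  0.99188438, -0.12682894,  0.4233056 ],
       [-0.99980961, -0.01106007, -0.01607559, -0.02503634],
       [-0.01734787,  0.12666119,  0.99179433,  1.04105241],
       [ 0.        ,  0.        ,  0.        ,  1.        ]])}
side {'fx': 620.7398161841103, 'fy': 620.7398161841103, 'cx': 316.9314815769981, 'cy': 237.04725499364352, 'extrinsics': array([[-0.99911533,  0.02999308, -0.02947826,  0.51366843],
       [-0.04177966, -0.62795981,  0.7771235 ,  0.99027464],
       [ 0.00479716,  0.7776676 ,  0.62865738,  0.87865221],
       [ 0.        ,  0.        ,  0.        ,  1.        ]])}
```

View pics/top0.png

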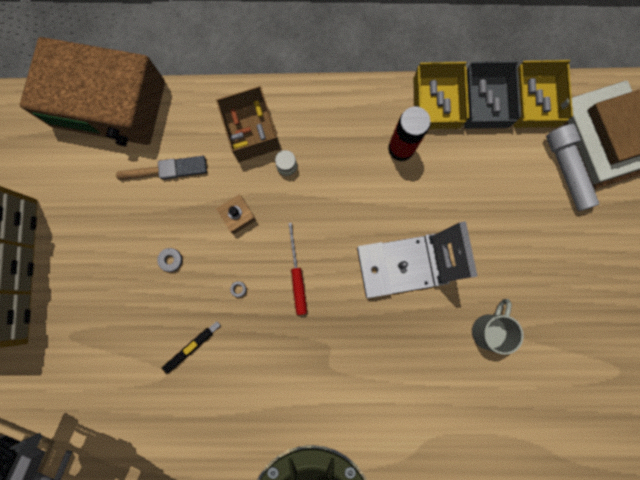

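View pics/side0.png

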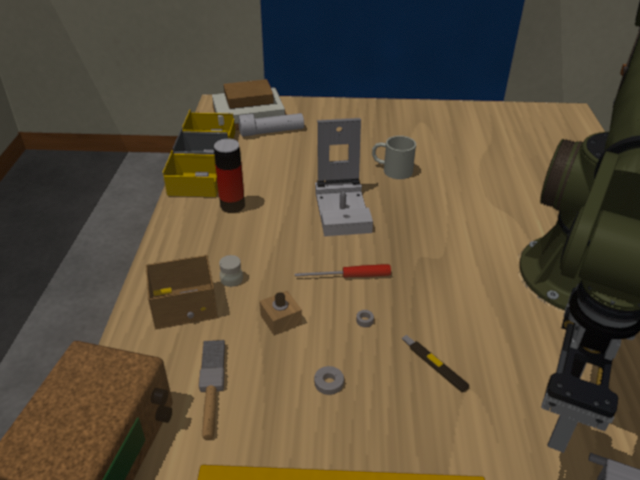

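The top view shows the wide collar at (170,260), the narrow collar at (238,289), the pin and rack at (236,212), the post at (403,266) and the base hole at (375,269), with the lid open to the right. In the side view the wide collar is at (329,380), the narrow at (365,317), the knob at (280,298) and the post at (343,200). Next I'll measure them.

```bash
cat > h.py <<'E'
import numpy as np, cv2
from station import ctrl
def ray(c,uv):
    E=c["extrinsics"]; d=np.array([(uv[0]-c["cx"])/c["fx"],-(uv[1]-c["cy"])/c["fy"],-1.])
    return E[:3,3],E[:3,:3]@d
def plane(c,uv,z):
    o,d=ray(c,uv); return o+d*(z-o[2])/d[2]
def proj(c,p):
    E=c["extrinsics"]; q=E[:3,:3].T@(np.asarray(p)-E[:3,3]); return np.array([c["cx"]+c["fx"]*q[0]/-q[2],c["cy"]-c["fy"]*q[1]/-q[2]])
def cross(c1,u1,c2,u2):
    (a,d),(b,e)=ray(c1,u1),ray(c2,u2)
    t=np.linalg.lstsq(np.c_[d,-e],b-a,rcond=None)[0]; p,q=a+t[0]*d,b+t[1]*e
    return (p+q)/2,np.linalg.norm(p-q)
def blobs(c,box,f,amin=15):
    x,y,w,h=box; hsv=cv2.cvtColor(c["pixels"],cv2.COLOR_BGR2HSV)[y:y+h,x:x+w].astype(int)
    m=f(hsv[...,0],hsv[...,1],hsv[...,2]).astype(np.uint8)
    cs,_=cv2.findContours(m,cv2.RETR_EXTERNAL,cv2.CHAIN_APPROX_NONE)
    out=[]
    for k in cs:
        if cv2.contourArea(k)>=amin:
            k=k+[x,y]; r=cv2.minAreaRect(k); M=cv2.moments(k)
            out.append((cv2.contourArea(k),np.array([M["m10"],M["m01"]])/M["m00"],cv2.boundingRect(k),r))
    return sorted(out,key=lambda b:-b[0])
E
python3 - <<'E'
from h import *
t,s=ctrl.camera("top"),ctrl.camera("side")
gray=lambda H,S,V:(S<60)
for n,c,b in (("wide",t,(150,240,42,42)),("narrow",t,(222,275,34,30)),("wide",s,(305,358,50,48)),("narrow",s,(350,303,32,30))):
    for a in blobs(c,b,gray)[:2]: print(n,a[0],a[1].round(1),a[2],plane(c,a[1],.010).round(4))
for n,c,b in (("knob",t,(218,195,40,40)),("knob",s,(265,285,35,30))):
    for a in blobs(c,b,lambda H,S,V:V<60)[:3]: print(n,a[0],a[1].round(1),a[2],plane(c,a[1],.06).round(4))
def crop(c,x,y,w,h,k): return cv2.resize(c["pixels"][y:y+h,x:x+w],(w*k,h*k),interpolation=cv2.INTER_CUBIC)
A=np.vstack([np.hstack([crop(t,350,216,130,90,4),crop(t,216,190,45,90,4)[:, :180]]),])
B=crop(s,300,110,80,60,4);B2=crop(s,310,170,80,60,4)[:,:];
row=np.hstack([B2,crop(s,255,285,50,48,5)[:240],np.zeros((240,130,3),np.uint8)])
cv2.imwrite("pics/m.png",np.vstack([A,row])); print(A.shape,row.shape)
E
```

```text
wide 432.0 [169.2 259.6] (157, 248, 25, 24) [0.5207 0.3049 0.01  ]
narrow 182.0 [237.7 288.8] (230, 281, 16, 17) [0.4558 0.1545 0.01  ]
wide 608.0 [328.7 379.6] (315, 366, 29, 28) [0.5176 0.3084 0.01  ]
narrow 206.0 [364.6 317.8] (357, 310, 17, 17) [0.4527 0.1584 0.01  ]
knob 66.5 [233.7 212.1] (229, 207, 10, 12) [0.6143 0.156  0.06  ]
knob 33.5 [244.5 225. ] (233, 219, 22, 14) [0.5866 0.133  0.06  ]
knob 86.5 [279.9 299.5] (276, 293, 10, 13) [0.6132 0.1668 0.06  ]
(360, 700, 3) (240, 700, 3)
```

View pics/m.png

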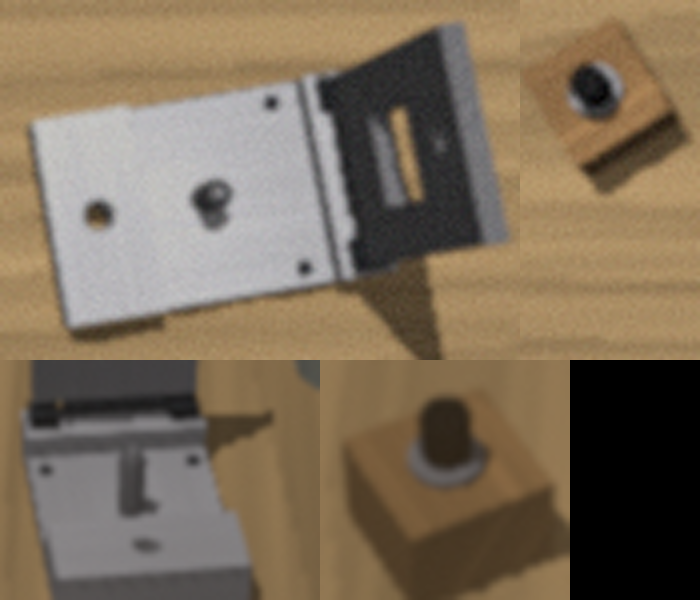

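The crop shows the base hole at about (374.5,269.2), the post's bright tip at about (403.5,264.5), and the front block's corners at (358,246.5) and (367,297.5). In the side view the hole is at (346.7,216.2) and the post tip at (342.7,191.7). Now the poses.

Run:
```python
from h import *
t,s=ctrl.camera("top"),ctrl.camera("side")
p=lambda *a:print(*[x.round(4) if hasattr(x,'round') else x for x in a])
def both(n,ut,us,z): p(n,"top",plane(t,ut,z),"side",plane(s,us,z),"X",*cross(t,ut,s,us))
both("wide",(169.2,259.6),(328.7,379.6),.008)
both("narrow",(237.7,288.8),(364.6,317.8),.008)
both("knob",(233.7,212.1),(279.9,299.5),.055)
both("hole",(374.5,269.2),(346.7,216.2),.034)
both("tip",(403.5,264.5),(342.7,191.7),.058)
a,b=plane(t,(358,246.5),.034),plane(t,(367,297.5),.034); p("corners",a,b,np.linalg.norm(a-b),"yaw x",np.arctan2(*(a-b)[[1,0]]))
# jig outline: edge lines via mask
for b in blobs(t,(345,225,92,90),lambda H,S,V:(S<60)&(V>90),300)[:2]: p(b[0],b[1],b[2]);print(b[3],cv2.boxPoints(b[3]).round(1).tolist())
# edges of the upper/lower long sides etc.
l1,l2=plane(t,(350+130/4,216+105/4),.014),plane(t,(350+300/4,216+80/4),.014); p("long side dir",np.arctan2(*(l2-l1)[[1,0]]))
p("mug",plane(t,(502,335),.08),"spray",plane(t,(413,122),.17),"jar",plane(t,(286,160),.05),"lidtop ends",plane(t,(460,222),.19),plane(t,(476,275),.19))
p("driver",plane(t,(291,225),.0),plane(t,(301,314),.01))
```

```text
wide top [0.5208 0.3055 0.008 ] side [0.5176 0.3067 0.008 ] X [0.5192 0.3058 0.0072] 0.0033
narrow top [0.4559 0.1549 0.008 ] side [0.4526 0.1564 0.008 ] X [0.4543 0.1553 0.007 ] 0.0034
knob top [0.6152 0.157  0.055 ] side [0.6139 0.1617 0.055 ] X [0.6152 0.1577 0.0512] 0.0016
hole top [ 0.4935 -0.1379  0.034 ] side [ 0.4892 -0.1319  0.034 ] X [ 0.4914 -0.1382  0.0296] 0.0047
tip top [ 0.5009 -0.195   0.058 ] side [ 0.4996 -0.1937  0.058 ] X [ 0.5003 -0.1951  0.0572] 0.0014
corners [ 0.542  -0.1043  0.034 ] [ 0.4345 -0.1208  0.034 ] 0.1088 yaw x 0.1526
3791.5 [397.5417 265.9578] (357, 234, 80, 65)
((399.5135498046875, 265.58111572265625), (53.59407043457031, 78.41831970214844), 80.53767395019531) [[356.3999938964844, 245.60000610351562], [433.79998779296875, 232.6999969482422], [442.6000061035156, 285.6000061035156], [365.20001220703125, 298.5]]
long side dir -1.4348
mug [ 0.3583 -0.3796  0.08  ] spray [ 0.762  -0.2024  0.17  ] jar [0.7282 0.047  0.05  ] lidtop ends [ 0.5659 -0.2758  0.19  ] [ 0.4705 -0.2994  0.19  ]
driver [0.5954 0.0398 0.    ] [0.401  0.0184 0.01  ]
```

```bash
cat > d.py <<'E'
import sys,numpy as np
from station import ctrl
from scipy.spatial.transform import Rotation as R
o=ctrl.get_obs(); x,y,z,yaw=map(float,sys.argv[1:5])
r=R.from_euler("xyz",o["eef_rot"]); g=R.from_euler("xyz",[np.pi,0,yaw])
print("delta tool",r.inv().apply(np.array([x,y,z])-o["ee_pos"]).round(4),"rot",(r.inv()*g).as_rotvec().round(4),"t",round(o["time_s"],2))
E
python3 shift.py '[[[0,0,0.01],[0,0,0.145]],[[0,0,0.01],[0,0,0.145]],[[0,0,0.01],[0,0,0.145]],[[0,0,0.01],[0,0,0.145]],[[0,0,0.01],[0,0,0.145]],[[0,0,0.01],[0,0,0.145]],[[0,0,0.01],[0,0,0.145]]]' 0.08
python3 d.py .519 .306 .025 1.716
```

```text
time_s: 1.0
ee_pos: [0.2196, 0.5042, 0.157]
eef_rot: [-3.142, 0.0, 1.71]
force: [0.7, 0.1, 0.3]
grip_width: 0.0798
grip_force: 0.0
delta tool [-0.2377  0.2691  0.132 ] rot [-0.0001  0.0001 -0.0062] t 1.0
```

```bash
python3 shift.py '[[[-0.0297,0.0336,0],[0,0,-0.006]],[[-0.0297,0.0336,0],[0,0,0]],[[-0.0297,0.0336,0],[0,0,0]],[[-0.0297,0.0336,0],[0,0,0]],[[-0.0297,0.0336,0],[0,0,0]],[[-0.0297,0.0336,0],[0,0,0]],[[-0.0297,0.0336,0],[0,0,0]],[[-0.0297,0.0336,0],[0,0,0]],[[0,0,0],[0,0,0]]]' 0.08
python3 d.py .519 .306 .025 1.716
```

```text
time_s: 1.9
ee_pos: [0.5243, 0.3064, 0.157]
eef_rot: [3.141, 0.001, 1.717]
force: [0.1, 0.9, -0.1]
grip_width: 0.0802
grip_force: 0.0
delta tool [ 0.0005 -0.0054  0.132 ] rot [0.0003 0.0005 0.0014] t 1.9
```

```bash
python3 shift.py '[[[0,-0.003,0.03],[0,0,0]],[[0,-0.002,0.03],[0,0,0]],[[0,0,0.03],[0,0,0]],[[0,0,0.03],[0,0,0]],[[0,0,0],[0,0,0]]]'
python3 d.py .519 .306 .025 1.716
```

```text
time_s: 2.4
ee_pos: [0.5138, 0.3081, 0.0338]
eef_rot: [-3.135, 0.002, 1.722]
force: [-0.5, -0.4, 0.6]
grip_width: 0.0799
grip_force: 0.0
delta tool [-0.0029  0.0049  0.0087] rot [-0.0063  0.0021  0.0062] t 2.4
```

```bash
python3 shift.py '[[[0,0,0],[0,0,0]],[[0,0,0],[0,0,0]],[[0,0,0],[0,0,0]]]'
python3 d.py .519 .306 .025 1.716
```

```text
time_s: 2.7
ee_pos: [0.5166, 0.3092, 0.0392]
eef_rot: [3.139, -0.001, 1.722]
force: [0.5, 0.3, -0.3]
grip_width: 0.0798
grip_force: 0.0
delta tool [-0.0036  0.0018  0.0142] rot [ 0.0024 -0.0008  0.0058] t 2.7
```

```bash
python3 shift.py '[[[-0.0036,0.0018,0.004],[0,0,-0.006]],[[0,0,0.005],[0,0,0]],[[0,0,0.004],[0,0,0]],[[0,0,0],[0,0,0]],[[0,0,0],[0,0,0]],[[0,0,0],[0,0,0]]]'
python3 d.py .519 .306 .025 1.716
python3 shift.py '[[[0,0,0],[0,0,0]],[[0,0,0],[0,0,0]],[[0,0,0],[0,0,0]],[[0,0,0],[0,0,0]],[[0,0,0],[0,0,0]],[[0,0,0],[0,0,0]]]' 0.03 25
```

```text
time_s: 3.3
ee_pos: [0.5184, 0.3056, 0.0246]
eef_rot: [3.141, -0.0, 1.728]
force: [0.4, -0.5, 0.4]
grip_width: 0.0798
grip_force: 0.0
delta tool [ 0.0003  0.0007 -0.0004] rot [ 0.0002 -0.0001  0.0118] t 3.3
time_s: 3.9
ee_pos: [0.5184, 0.3055, 0.0245]
eef_rot: [3.141, -0.0, 1.728]
force: [-0.1, 0.6, 1.0]
grip_width: 0.052
grip_force: 25.0
```

```bash
python3 shift.py '[[[0,0,-0.02],[0,0,-0.005]],[[0,0,-0.03],[0,0,-0.005]],[[0,0,-0.03],[0,0,0]],[[0,0,-0.03],[0,0,0]],[[0,0,0],[0,0,0]]]'
python3 d.py .5008 -.1955 .11 1.716
```

```text
time_s: 4.4
ee_pos: [0.5197, 0.3062, 0.1385]
eef_rot: [3.136, -0.002, 1.738]
force: [-0.0, 0.7, -1.6]
grip_width: 0.0515
grip_force: 25.0
delta tool [-0.4916 -0.1022  0.027 ] rot [ 0.0059 -0.0019  0.0218] t 4.4
```

```bash
python3 shift.py '[[[-0.03,-0.006,0],[0,0,0.01]],[[-0.045,-0.0096,0],[0,0,0.012]],[[-0.0475,-0.0096,0],[0,0,0]],[[-0.0475,-0.0096,0],[0,0,0]],[[-0.0475,-0.0096,0],[0,0,0]],[[-0.0475,-0.0096,0],[0,0,0]],[[-0.0475,-0.0096,0],[0,0,0]],[[-0.0475,-0.0096,0],[0,0,0]],[[-0.0475,-0.0096,0],[0,0,0]],[[-0.0475,-0.0096,0],[0,0,0]]]'
python3 shift.py '[[[-0.03,-0.006,0],[0,0,0]],[[0,0,0],[0,0,0]],[[0,0,0],[0,0,0]],[[0,0,0],[0,0,0]],[[0,0,0],[0,0,0]]]'
python3 d.py .5008 -.1955 .11 1.716
```

```text
time_s: 5.4
ee_pos: [0.493, -0.16, 0.1336]
eef_rot: [-3.141, -0.001, 1.716]
force: [1.1, 1.0, -1.8]
grip_width: 0.0517
grip_force: 25.0
time_s: 5.9
ee_pos: [0.4924, -0.1876, 0.1343]
eef_rot: [-3.141, -0.0, 1.717]
force: [0.6, -0.1, -1.4]
grip_width: 0.0515
grip_force: 25.0
delta tool [-0.0091  0.0072  0.0242] rot [-0.0002 -0.0002  0.0013] t 5.9
```

```bash
python3 shift.py '[[[-0.0091,0.0072,0.012],[0,0,0]],[[0,0,0.012],[0,0,0]],[[0,0,0],[0,0,0]],[[0,0,0],[0,0,0]],[[0,0,0],[0,0,0]]]'
python3 d.py .5008 -.1955 .11 1.716
python3 - <<'E'
from h import *
t,s=ctrl.camera("top"),ctrl.camera("side")
def crop(c,x,y,w,h,k): return cv2.resize(c["pixels"][y:y+h,x:x+w],(w*k,h*k),interpolation=cv2.INTER_CUBIC)
cv2.imwrite("pics/w.png",np.hstack([crop(t,350,215,100,110,4),crop(s,300,130,100,110,4)]))
E
```

```text
time_s: 6.4
ee_pos: [0.5008, -0.1964, 0.1109]
eef_rot: [3.141, 0.0, 1.716]
force: [0.7, 0.1, -1.6]
grip_width: 0.0513
grip_force: 25.0
delta tool [0.0009 0.0002 0.0009] rot [0.0004 0.0002 0.0001] t 6.4
```

View pics/w.png

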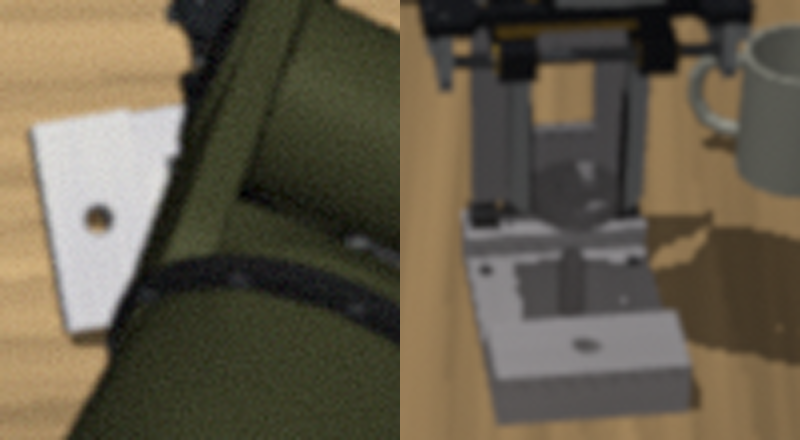

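The side view shows the collar centred over the post (columns about 343 and 342.6). Now I'll lower it.

```bash
python3 shift.py '[[[0,0,0.01],[0,0,0]],[[0,0,0.01],[0,0,0]],[[0,0,0.008],[0,0,0]],[[0,0,0.006],[0,0,0]],[[0,0,0.006],[0,0,0]],[[0,0,0],[0,0,0]],[[0,0,0],[0,0,0]]]'
python3 d.py .5008 -.1955 .0385 1.716
```

```text
time_s: 7.2
ee_pos: [0.5008, -0.1967, 0.0705]
eef_rot: [3.142, 0.0, 1.716]
force: [0.3, 0.5, -0.9]
grip_width: 0.052
grip_force: 25.0
delta tool [0.0012 0.0002 0.032 ] rot [ 0.0001  0.     -0.0002] t 7.2
```

```bash
python3 shift.py '[[[0,0,0.006],[0,0,0]],[[0,0,0.006],[0,0,0]],[[0,0,0.006],[0,0,0]],[[0,0,0.006],[0,0,0]],[[0,0,0.005],[0,0,0]],[[0,0,0.003],[0,0,0]],[[0,0,0],[0,0,0]],[[0,0,0],[0,0,0]]]'
python3 d.py .5008 -.1955 .0385 1.716
```

```text
time_s: 8.0
ee_pos: [0.5007, -0.1967, 0.0385]
eef_rot: [-3.142, 0.0, 1.716]
force: [-1.0, 0.3, 0.3]
grip_width: 0.0518
grip_force: 25.0
delta tool [ 0.0012  0.0002 -0.    ] rot [-0.      0.     -0.0002] t 8.0
```

```bash
python3 shift.py '[[[0,0,0.001],[0,0,0]],[[0,0,0],[0,0,0]]]'
python3 shift.py '[[[0,0,-0.001],[0,0,0]],[[0,0,0],[0,0,0]],[[0,0,0],[0,0,0]],[[0,0,0],[0,0,0]]]' 0.075
python3 shift.py '[[[0,0,-0.03],[0,0,0]],[[0,0,-0.03],[0,0,0]],[[0,0,-0.03],[0,0,0]],[[0,0,-0.02],[0,0,0]]]' 0.065
python3 d.py .4543 .1557 .10 1.716
```

```text
time_s: 8.2
ee_pos: [0.5008, -0.1967, 0.0383]
eef_rot: [-3.142, 0.0, 1.716]
force: [-5.9, 2.4, 13.0]
grip_width: 0.0516
grip_force: 25.0
time_s: 8.6
ee_pos: [0.5007, -0.1967, 0.0383]
eef_rot: [-3.142, -0.0, 1.716]
force: [0.2, 0.8, 0.3]
grip_width: 0.0743
grip_force: 0.0
time_s: 9.0
ee_pos: [0.5011, -0.1968, 0.1505]
eef_rot: [3.14, 0.001, 1.716]
force: [0.2, 0.3, -0.9]
grip_width: 0.0656
grip_force: 0.0
delta tool [0.3556 0.0045 0.0501] rot [ 0.0016  0.0011 -0.0002] t 9.0
```

```bash
python3 shift.py '[[[0.035,0,0],[0,0,0]],[[0.045,0,0],[0,0,0]],[[0.045,0,0.005],[0,0,0]],[[0.045,0,0.005],[0,0,0]],[[0.045,0,0.01],[0,0,0]],[[0.045,0,0.01],[0,0,0]],[[0.04,0.002,0.01],[0,0,0]],[[0.035,0.002,0.01],[0,0,0]],[[0.02,0,0],[0,0,0]],[[0,0,0],[0,0,0]]]' 0.065
python3 shift.py '[[[0,0,0],[0,0,0]],[[0,0,0],[0,0,0]],[[0,0,0],[0,0,0]]]'
python3 d.py .4543 .1557 .025 1.716
```

```text
time_s: 10.0
ee_pos: [0.4528, 0.157, 0.0981]
eef_rot: [-3.141, -0.0, 1.719]
force: [-0.1, -0.6, 0.4]
grip_width: 0.0651
grip_force: 0.0
time_s: 10.3
ee_pos: [0.4536, 0.1543, 0.0986]
eef_rot: [3.141, 0.0, 1.714]
force: [0.1, 0.3, 0.1]
grip_width: 0.0652
grip_force: 0.0
delta tool [0.0013 0.0008 0.0736] rot [ 0.0003  0.     -0.0015] t 10.3
```

Run:
```python
from h import *
t,s=ctrl.camera("top"),ctrl.camera("side")
def crop(c,x,y,w,h,k): return cv2.resize(c["pixels"][y:y+h,x:x+w],(w*k,h*k),interpolation=cv2.INTER_CUBIC)
cv2.imwrite("pics/w2.png",np.hstack([crop(t,350,215,100,110,4),crop(s,300,130,100,110,4)]))
```

```text
(no output)
```

View pics/w2.png

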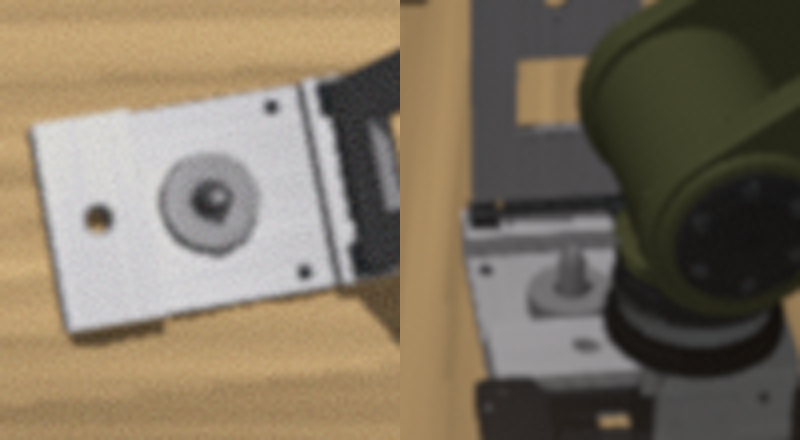

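The wide collar sits flat around the post, at top crop (208,203). Now I'll grasp the narrow one.

```bash
python3 shift.py '[[[0.0013,0.0008,0.02],[0,0,0]],[[0,0,0.02],[0,0,0]],[[0,0,0.018],[0,0,0]],[[0,0,0.01],[0,0,0]],[[0,0,0.005],[0,0,0]],[[0,0,0],[0,0,0]],[[0,0,0],[0,0,0]],[[0,0,0],[0,0,0]]]'
python3 d.py .4543 .1557 .0245 1.716
python3 shift.py '[[[0,0,0],[0,0,0]],[[0,0,0],[0,0,0]],[[0,0,0],[0,0,0]],[[0,0,0],[0,0,0]],[[0,0,0],[0,0,0]],[[0,0,0],[0,0,0]]]' 0.02 25
```

```text
time_s: 11.2
ee_pos: [0.4544, 0.1567, 0.0262]
eef_rot: [3.14, -0.0, 1.716]
force: [-0.5, 0.2, -1.2]
grip_width: 0.0649
grip_force: 0.0
delta tool [-0.001  -0.0002  0.0016] rot [ 0.0012 -0.0001 -0.0003] t 11.2
time_s: 11.8
ee_pos: [0.454, 0.1566, 0.0255]
eef_rot: [3.142, 0.0, 1.716]
force: [-0.7, 0.4, 0.7]
grip_width: 0.0335
grip_force: 25.0
```

```bash
python3 shift.py '[[[0,0,-0.02],[0,0,0]],[[0,0,-0.03],[0,0,0]],[[0,0,-0.03],[0,0,0]],[[0,0,-0.02],[0,0,0]],[[0,0,0],[0,0,0]],[[0,0,0],[0,0,0]]]'
python3 d.py .5008 -.1964 .11 1.716
```

```text
time_s: 12.4
ee_pos: [0.4538, 0.1565, 0.1248]
eef_rot: [-3.141, 0.0, 1.716]
force: [-0.8, -1.2, -0.9]
grip_width: 0.0337
grip_force: 25.0
delta tool [-0.356  -0.0044  0.0149] rot [-0.0002  0.     -0.0002] t 12.4
```

```bash
python3 shift.py '[[[-0.02,0,0],[0,0,0]],[[-0.04,-0.001,0],[0,0,0]],[[-0.045,-0.001,0],[0,0,0]],[[-0.045,-0.001,0],[0,0,0]],[[-0.045,-0.001,0],[0,0,0]],[[-0.045,0,0],[0,0,0]],[[-0.045,0,0],[0,0,0]],[[-0.04,0,0],[0,0,0]],[[-0.025,0,0],[0,0,0]],[[-0.006,0,0],[0,0,0]]]'
python3 shift.py '[[[0,0,0.005],[0,0,0]],[[0,0,0.005],[0,0,0]],[[0,0,0],[0,0,0]],[[0,0,0],[0,0,0]],[[0,0,0],[0,0,0]]]'
python3 d.py .5008 -.1964 .11 1.716
```

```text
time_s: 13.4
ee_pos: [0.5008, -0.1982, 0.1235]
eef_rot: [-3.139, -0.001, 1.713]
force: [0.1, 0.4, -0.8]
grip_width: 0.0336
grip_force: 25.0
time_s: 13.9
ee_pos: [0.5016, -0.1957, 0.1156]
eef_rot: [3.141, 0.0, 1.717]
force: [-0.4, -0.1, -0.6]
grip_width: 0.0335
grip_force: 25.0
delta tool [-0.0006 -0.0009  0.0056] rot [0.0003 0.0002 0.0006] t 13.9
```

```bash
python3 shift.py '[[[-0.0006,-0.0009,0.01],[0,0,0]],[[0,0,0.01],[0,0,0]],[[0,0,0.008],[0,0,0]],[[0,0,0.006],[0,0,0]],[[0,0,0.006],[0,0,0]],[[0,0,0],[0,0,0]]]'
python3 shift.py '[[[0,0,0.005],[0,0,0]],[[0,0,0.005],[0,0,0]],[[0,0,0.005],[0,0,0]],[[0,0,0.003],[0,0,0]],[[0,0,0.0015],[0,0,0]],[[0,0,0],[0,0,0]],[[0,0,0],[0,0,0]]]'
python3 d.py .5008 -.1964 .0555 1.716
```

```text
time_s: 14.5
ee_pos: [0.5004, -0.1968, 0.0746]
eef_rot: [-3.141, -0.001, 1.716]
force: [0.1, -0.7, -0.4]
grip_width: 0.0337
grip_force: 25.0
time_s: 15.2
ee_pos: [0.5007, -0.197, 0.0561]
eef_rot: [3.141, 0.0, 1.716]
force: [-0.2, 0.1, -0.5]
grip_width: 0.0335
grip_force: 25.0
delta tool [0.0006 0.0001 0.0006] rot [ 0.0002  0.0001 -0.0002] t 15.2
```

```bash
python3 shift.py '[[[0,0,0.0015],[0,0,0]],[[0,0,0],[0,0,0]]]'
python3 shift.py '[[[0,0,-0.001],[0,0,0]],[[0,0,0],[0,0,0]],[[0,0,0],[0,0,0]],[[0,0,0],[0,0,0]]]' 0.06
python3 shift.py '[[[0,0,-0.03],[0,0,0]],[[0,0,-0.045],[0,0,0]],[[0,0,-0.045],[0,0,0]],[[0,0,-0.045],[0,0,0]],[[0,0,-0.035],[0,0,0]],[[0,0,0],[0,0,0]],[[0,0,0],[0,0,0]]]' 0
python3 - <<'E'
from h import *
t,s=ctrl.camera("top"),ctrl.camera("side")
def crop(c,x,y,w,h,k): return cv2.resize(c["pixels"][y:y+h,x:x+w],(w*k,h*k),interpolation=cv2.INTER_CUBIC)
cv2.imwrite("pics/w3.png",np.hstack([crop(t,350,215,100,110,4),crop(s,300,130,100,110,4)]))
E
python3 d.py .5226 -.345 .265 1.716
```

```text
time_s: 15.4
ee_pos: [0.5009, -0.1971, 0.0554]
eef_rot: [3.141, 0.0, 1.716]
force: [-4.7, 1.7, 10.4]
grip_width: 0.0339
grip_force: 25.0
time_s: 15.8
ee_pos: [0.5006, -0.1969, 0.0554]
eef_rot: [-3.142, -0.0, 1.716]
force: [0.4, -0.1, 0.5]
grip_width: 0.0592
grip_force: 0.0
time_s: 16.5
ee_pos: [0.5007, -0.1969, 0.2554]
eef_rot: [3.141, 0.0, 1.716]
force: [-0.2, 0.3, -0.2]
grip_width: 0.0072
grip_force: 0.0
delta tool [-0.1499  0.0007 -0.0112] rot [-0.0019 -0.0012 -0.0003] t 16.6
```

View pics/w3.png

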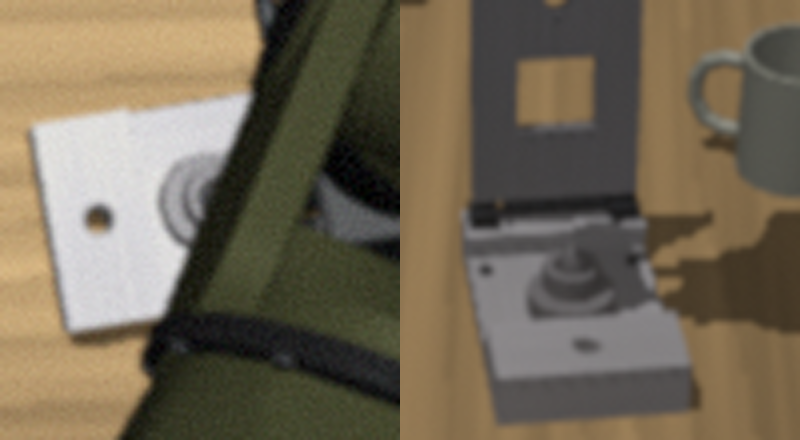

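Both collars are stacked on the post. Next I'll go over the lid and behind it.

```bash
python3 shift.py '[[[-0.02,0,-0.01],[0,0,0]],[[-0.035,0,0],[0,0,0]],[[-0.035,0,0],[0,0,0]],[[-0.035,0,0],[0,0,0]],[[-0.025,0,0],[0,0,0]],[[-0.01,0,0],[0,0,0]],[[0,0,0],[0,0,0]],[[0,0,0],[0,0,0]]]'
python3 shift.py '[[[0,0,0.02],[0,0,0]],[[0,0,0.03],[0,0,0]],[[0,0,0.03],[0,0,0]],[[0,0,0.02],[0,0,0]],[[0,0,0.01],[0,0,0]],[[0,0,0],[0,0,0]],[[0,0,0],[0,0,0]]]'
python3 d.py .5226 -.345 .155 1.716
```

```text
time_s: 17.4
ee_pos: [0.5238, -0.3543, 0.2649]
eef_rot: [-3.141, -0.001, 1.716]
force: [0.2, 0.4, 0.3]
grip_width: 0.0003
grip_force: 0.0
time_s: 18.1
ee_pos: [0.5242, -0.355, 0.1567]
eef_rot: [3.141, 0.001, 1.716]
force: [-0.3, -0.1, -0.1]
grip_width: -0.0001
grip_force: 0.0
delta tool [ 0.0102 -0.0002  0.0017] rot [0.0011 0.0011 0.0003] t 18.1
```

```bash
python3 shift.py '[[[0.015,0,-0.01],[0,0,0]],[[0.02,0,-0.01],[0,0,0]],[[0.02,0,0],[0,0,0]],[[0.016,0,0],[0,0,0]],[[0.015,0,0.001],[0,0,0]],[[0.015,0,0.001],[0,0,0]],[[0,0,0],[0,0,0]]]'
python3 d.py .5226 -.345 .155 1.716
python3 shift.py '[[[0.014,0,0.005],[0,0,0]],[[0.014,0,0.005],[0,0,0]],[[0.0125,0,0.0085],[0,0,0]],[[0.0125,0,0.0085],[0,0,0]],[[0,0,0],[0,0,0]]]'
python3 d.py .5226 -.345 .155 1.716
```

```text
time_s: 18.8
ee_pos: [0.5092, -0.2538, 0.1738]
eef_rot: [3.141, -0.0, 1.717]
force: [-0.1, -0.4, -0.1]
grip_width: 0.0005
grip_force: 0.0
delta tool [-0.0922 -0.      0.0188] rot [ 0.0003 -0.0003  0.001 ] t 18.8
time_s: 19.3
ee_pos: [0.5008, -0.201, 0.1448]
eef_rot: [-3.139, -0.002, 1.717]
force: [-0.2, -0.7, -0.1]
grip_width: 0.0005
grip_force: 0.0
delta tool [-0.1456  0.0005 -0.0105] rot [-0.0022 -0.002   0.0011] t 19.3
```

Run:
```python
from h import *
s=ctrl.camera("side")
cv2.imwrite("pics/l.png",cv2.resize(s["pixels"][60:240,270:430],None,fx=3,fy=3))
```

```text
(no output)
```

View pics/l.png

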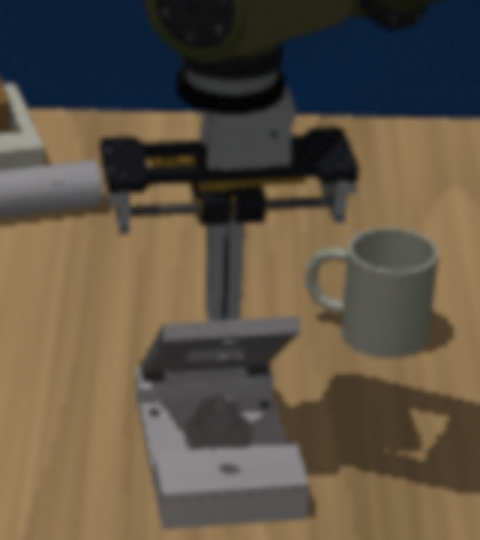

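The lid is following, about half shut, with the closed fingers behind it. Continuing down.

```bash
python3 shift.py '[[[0.0095,0,0.0115],[0,0,0]],[[0.0095,0,0.0115],[0,0,0]],[[0.0065,0,0.0135],[0,0,0]],[[0.0065,0,0.0135],[0,0,0]],[[0.003,0,0.0145],[0,0,0]],[[0.002,0,0.01],[0,0,0]],[[0,0,0],[0,0,0]],[[0,0,0],[0,0,0]]]'
```

```text
time_s: 20.15
ee_pos: [0.4961, -0.1662, 0.0718]
eef_rot: [-3.141, -0.0, 1.716]
force: [0.6, -0.1, 0.2]
grip_width: 0.0008
grip_force: 0.0
```

```bash
python3 shift.py '[[[0,0,0.002],[0,0,0]],[[0,0,0.002],[0,0,0]],[[0,0,0.001],[0,0,0]],[[0,0,0],[0,0,0]]]'
python3 shift.py '[[[0,0,0.0005],[0,0,0]],[[0,0,0.0005],[0,0,0]],[[0,0,0],[0,0,0]],[[0,0,0],[0,0,0]]]'
```

```text
time_s: 20.55
ee_pos: [0.4965, -0.1665, 0.0681]
eef_rot: [3.141, 0.001, 1.716]
force: [-5.0, 1.6, 12.8]
grip_width: 0.0005
grip_force: 6.6
time_s: 20.95
ee_pos: [0.4965, -0.1665, 0.068]
eef_rot: [3.14, 0.001, 1.716]
force: [-9.7, 3.9, 24.7]
grip_width: 0.0003
grip_force: 12.4
```

```bash
python3 shift.py '[[[0,0,-0.02],[0,0,0]],[[0,0,-0.03],[0,0,0]],[[0,0,-0.03],[0,0,0]],[[0,0,0],[0,0,0]]]' 0.05
python3 d.py .6145 .159 .12 1.716
```

```text
time_s: 21.35
ee_pos: [0.4977, -0.167, 0.1498]
eef_rot: [3.136, 0.003, 1.716]
force: [-0.0, -0.3, -1.1]
grip_width: 0.0289
grip_force: 0.0
delta tool [0.3058 0.1625 0.0297] rot [ 0.0055  0.0033 -0.0004] t 21.35
```

```bash
python3 shift.py '[[[0.025,0.013,0],[0,0,0]],[[0.04,0.021,0],[0,0,0]],[[0.04,0.021,0],[0,0,0]],[[0.04,0.021,0],[0,0,0]],[[0.04,0.021,0],[0,0,0]],[[0.04,0.021,0],[0,0,0]],[[0.04,0.021,0.01],[0,0,0]],[[0.03,0.016,0.01],[0,0,0]],[[0.01,0.007,0],[0,0,0]],[[0,0,0],[0,0,0]]]' 0.05
python3 shift.py '[[[0,0,0],[0,0,0]],[[0,0,0],[0,0,0]],[[0,0,0],[0,0,0]]]'
python3 d.py .6145 .159 .07 1.716
python3 - <<'E'
from h import *
t,s=ctrl.camera("top"),ctrl.camera("side")
for a in blobs(t,(364,255,22,28),lambda H,S,V:V<70,3): print("t",a[0],a[1].round(1),a[2],plane(t,a[1],.046).round(4))
def crop(c,x,y,w,h,k): return cv2.resize(c["pixels"][y:y+h,x:x+w],(w*k,h*k),interpolation=cv2.INTER_CUBIC)
cv2.imwrite("pics/p.png",np.hstack([crop(t,345,220,100,100,4),crop(s,300,130,100,100,4)]))
E
```

```text
time_s: 22.35
ee_pos: [0.6124, 0.1597, 0.1251]
eef_rot: [-3.141, 0.0, 1.717]
force: [-0.3, -0.1, 0.2]
grip_width: 0.0502
grip_force: 0.0
time_s: 22.65
ee_pos: [0.6125, 0.1577, 0.1265]
eef_rot: [3.141, 0.0, 1.714]
force: [-0.0, -0.1, 0.5]
grip_width: 0.0498
grip_force: 0.0
delta tool [0.001  0.0021 0.0565] rot [ 0.0006  0.     -0.0017] t 22.65
```

View pics/p.png

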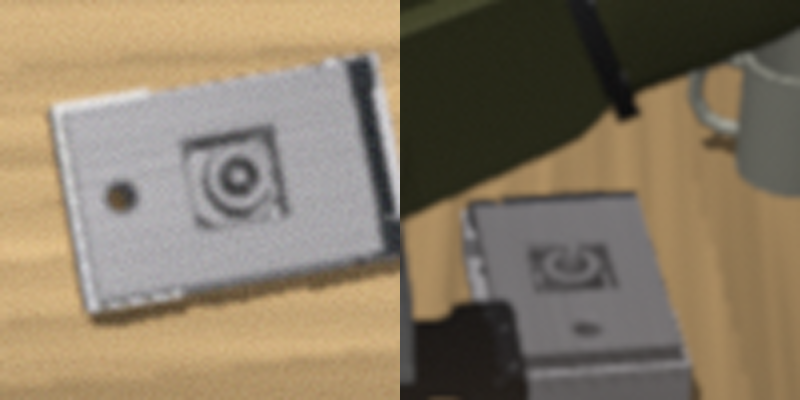

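The lid is shut with the collars visible in its window. The hole is at top (375.3,269.0) and side (346.7,212). Now I'll grasp the pin.

```bash
python3 - <<'E'
from h import *
t,s=ctrl.camera("top"),ctrl.camera("side")
for a,b,z in (((375.3,269.),(346.7,212.),.046),): print(plane(t,a,z).round(4),plane(s,b,z).round(4),cross(t,a,s,b))
E
python3 shift.py '[[[0.001,0.0021,0.015],[0,0,0]],[[0,0,0.02],[0,0,0]],[[0,0,0.013],[0,0,0]],[[0,0,0.007],[0,0,0]],[[0,0,0],[0,0,0]],[[0,0,0],[0,0,0]],[[0,0,0],[0,0,0]]]'
python3 d.py .6145 .159 .07 1.716
python3 shift.py '[[[0,0,0],[0,0,0]],[[0,0,0],[0,0,0]],[[0,0,0],[0,0,0]],[[0,0,0],[0,0,0]],[[0,0,0],[0,0,0]],[[0,0,0],[0,0,0]]]' 0.005 40
```

```text
[ 0.493  -0.1383  0.046 ] [ 0.4896 -0.1316  0.046 ] (array([ 0.49144122, -0.13865473,  0.04106755]), np.float64(0.003909812549587661))
time_s: 23.55
ee_pos: [0.6147, 0.1603, 0.0717]
eef_rot: [3.14, -0.0, 1.716]
force: [-0.2, 0.3, 0.8]
grip_width: 0.0501
grip_force: 0.0
delta tool [-0.0013 -0.0004  0.0017] rot [ 0.0013 -0.     -0.0001] t 23.55
time_s: 24.15
ee_pos: [0.6144, 0.1602, 0.071]
eef_rot: [3.141, 0.0, 1.716]
force: [-0.4, 0.2, 1.0]
grip_width: 0.019
grip_force: 40.0
```

```bash
python3 shift.py '[[[0,0,-0.015],[0,0,0]],[[0,0,-0.025],[0,0,0]],[[0,0,-0.03],[0,0,0]],[[0,0,-0.02],[0,0,0]],[[0,0,0],[0,0,0]],[[0,0,0],[0,0,0]],[[0,0,0],[0,0,0]]]'
python3 d.py .492 -.1373 .15 1.716
```

```text
time_s: 24.85
ee_pos: [0.6138, 0.1601, 0.1597]
eef_rot: [-3.14, 0.0, 1.716]
force: [-0.1, -0.2, -0.9]
grip_width: 0.0189
grip_force: 40.0
delta tool [-0.2767 -0.1635  0.0101] rot [-0.002   0.0001 -0.0002] t 24.85
```

```bash
python3 shift.py '[[[-0.02,-0.012,0],[0,0,0]],[[-0.035,-0.021,0],[0,0,0]],[[-0.04,-0.0235,0],[0,0,0]],[[-0.04,-0.0235,0],[0,0,0]],[[-0.04,-0.0235,0],[0,0,0]],[[-0.04,-0.0235,0],[0,0,0]],[[-0.035,-0.021,0.005],[0,0,0]],[[-0.02,-0.012,0.005],[0,0,0]],[[-0.0067,-0.0035,0],[0,0,0]],[[0,0,0],[0,0,0]]]'
python3 shift.py '[[[0,0,0],[0,0,0]],[[0,0,0],[0,0,0]],[[0,0,0],[0,0,0]],[[0,0,0],[0,0,0]]]'
python3 d.py .492 -.1373 .13 1.716
python3 - <<'E'
from h import *
t,s=ctrl.camera("top"),ctrl.camera("side")
def crop(c,x,y,w,h,k): return cv2.resize(c["pixels"][y:y+h,x:x+w],(w*k,h*k),interpolation=cv2.INTER_CUBIC)
cv2.imwrite("pics/q.png",np.hstack([crop(t,340,220,80,100,4),crop(s,305,130,80,100,5)[:400]]))
E
```

```text
time_s: 25.85
ee_pos: [0.4923, -0.1375, 0.1505]
eef_rot: [-3.141, -0.001, 1.714]
force: [0.4, 0.3, -0.8]
grip_width: 0.0189
grip_force: 40.0
time_s: 26.25
ee_pos: [0.4928, -0.1366, 0.151]
eef_rot: [3.142, 0.0, 1.717]
force: [-0.5, -0.5, -1.3]
grip_width: 0.0191
grip_force: 40.0
delta tool [-0.0006 -0.0009  0.021 ] rot [0.     0.     0.0008] t 26.25
```

View pics/q.png

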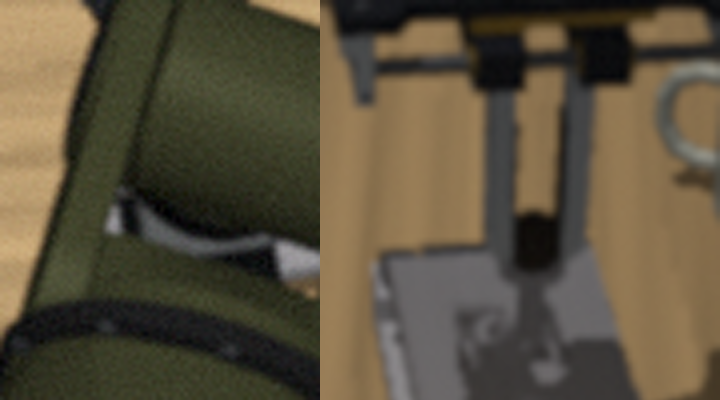

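The side view shows the pin hanging upright, knob at about (348.2,178). Next I'll compare its ray with the hole's in the same camera.

Run:
```python
from h import *
s=ctrl.camera("side")
for a in blobs(s,(343,168,12,20),lambda H,S,V:V<60,10): print(a[0],a[1].round(1),a[2],plane(s,a[1],.135).round(4))
for z,n in((.146,"knob top"),(.135,"mid"),(.124,"knob bottom"),(.082,"foot")): print(n,proj(s,(.4928,-.1366,z)).round(1))
```

```text
124.0 [348.1 178.3] (343, 168, 12, 20) [ 0.4897 -0.1338  0.135 ]
knob top [346.9 173.3]
mid [346.7 177.5]
knob bottom [346.5 181.8]
foot [345.9 197.6]
```

```bash
python3 d.py .492 -.1355 .117 1.716
python3 shift.py '[[[0.0011,-0.0006,0.01],[0,0,0]],[[0,0,0.01],[0,0,0]],[[0,0,0.008],[0,0,0]],[[0,0,0.005],[0,0,0]],[[0,0,0],[0,0,0]],[[0,0,0],[0,0,0]],[[0,0,0],[0,0,0]]]'
python3 shift.py '[[[0,0,0.003],[0,0,0]],[[0,0,0.003],[0,0,0]],[[0,0,0],[0,0,0]],[[0,0,0],[0,0,0]]]'
```

```text
delta tool [ 0.0016 -0.0004  0.034 ] rot [ 0.     -0.      0.0001] t 26.4
time_s: 27.1
ee_pos: [0.492, -0.1363, 0.1183]
eef_rot: [3.141, 0.0, 1.716]
force: [-0.4, 1.3, 0.1]
grip_width: 0.0187
grip_force: 40.0
time_s: 27.5
ee_pos: [0.4918, -0.1362, 0.1119]
eef_rot: [-3.141, -0.0, 1.716]
force: [-0.2, -0.6, -1.5]
grip_width: 0.0189
grip_force: 40.0
```

```bash
python3 shift.py '[[[0,0,0.003],[0,0,0]],[[0,0,0.003],[0,0,0]],[[0,0,0.003],[0,0,0]],[[0,0,0],[0,0,0]],[[0,0,0],[0,0,0]]]'
python3 shift.py '[[[0,0,0.003],[0,0,0]],[[0,0,0.003],[0,0,0]],[[0,0,0.003],[0,0,0]],[[0,0,0],[0,0,0]],[[0,0,0],[0,0,0]]]'
```

```text
time_s: 28.0
ee_pos: [0.4918, -0.1362, 0.1029]
eef_rot: [-3.141, -0.0, 1.716]
force: [0.3, -0.3, -0.4]
grip_width: 0.0192
grip_force: 40.0
time_s: 28.5
ee_pos: [0.4918, -0.1362, 0.0939]
eef_rot: [-3.141, -0.0, 1.716]
force: [0.1, -0.2, -0.6]
grip_width: 0.0193
grip_force: 40.0
```

```bash
python3 shift.py '[[[0,0,0.004],[0,0,0]],[[0,0,0.004],[0,0,0]],[[0,0,0.004],[0,0,0]],[[0,0,0.003],[0,0,0]],[[0,0,0],[0,0,0]],[[0,0,0],[0,0,0]]]'
python3 shift.py '[[[0,0,0.001],[0,0,0]],[[0,0,0.001],[0,0,0]],[[0,0,0],[0,0,0]],[[0,0,0],[0,0,0]]]'
```

```text
time_s: 29.1
ee_pos: [0.4918, -0.1362, 0.0789]
eef_rot: [-3.142, -0.0, 1.716]
force: [0.2, -0.2, -0.6]
grip_width: 0.0192
grip_force: 40.0
time_s: 29.5
ee_pos: [0.4918, -0.1362, 0.077]
eef_rot: [3.141, 0.0, 1.716]
force: [-0.6, 0.1, -0.3]
grip_width: 0.019
grip_force: 40.0
```

```bash
python3 shift.py '[[[0,0,0.0005],[0,0,0]],[[0,0,0.0005],[0,0,0]],[[0,0,0],[0,0,0]],[[0,0,0],[0,0,0]]]'
```

```text
time_s: 29.9
ee_pos: [0.4919, -0.1362, 0.0768]
eef_rot: [3.141, 0.0, 1.716]
force: [-5.1, 1.1, 12.6]
grip_width: 0.0193
grip_force: 40.0
```

```bash
python3 shift.py '[[[0,0,0],[0,0,0]],[[0,0,0],[0,0,0]],[[0,0,0],[0,0,0]],[[0,0,0],[0,0,0]],[[0,0,0],[0,0,0]]]'
python3 - <<'E'
from h import *
s=ctrl.camera("side")
cv2.imwrite("pics/z.png",cv2.resize(s["pixels"][110:240,290:410],None,fx=4,fy=4))
E
```

```text
time_s: 30.4
ee_pos: [0.4919, -0.1362, 0.0768]
eef_rot: [3.141, 0.0, 1.716]
force: [-4.8, 1.2, 12.5]
grip_width: 0.0191
grip_force: 40.0
```

View pics/z.png

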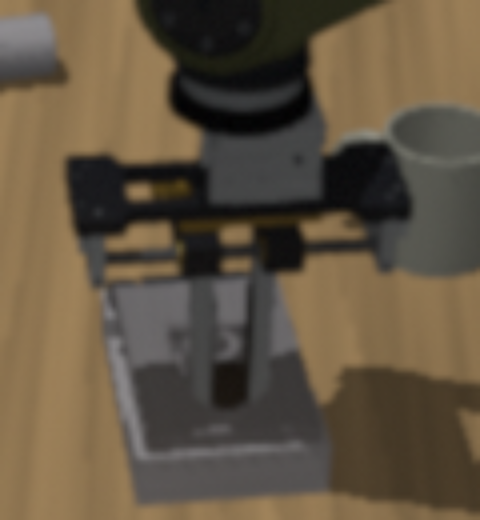

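The plate is shut and the pin is seated at crop (230,400). The fingers are still on the knob, with a steady 12.5 N downward. Handing in.

```bash
python3 -c "
from station import ctrl
print(ctrl.hand_in())"
```

```text
the job is handed in; nothing more can be done
None
```

I handed the job in at about 30 s: both collars are home on the post, the top plate is shut, and the pin is seated with the fingers still pressing it down at about 12.5 N; the hand-in did not report a verdict.

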